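Refit the return spring of a source shutter

TASK

Refit the return spring of the check-source shutter: take the forked spring puller, catch the spring's loose hook with it, stretch the spring and drop the hook over the head of the anchor post, so that it sits down in the post's neck and holds the shutter closed against its stop. Pull the spring with the puller, not with the fingers, then lay the puller back down flat on the desk beside the unit, and leave the tin, the multimeter and the hex keys where they are.

Things in the scene. Friction and masses are not known exactly. Their poses are not given: they have to be found in the camera images.
- shutter_unit: Check-source shutter unit, heavy, fixed: aluminium plate 8 mm thick, z up from its underside (2 mm over the desk). In its frame (mm) the plate spans x -90 to 105, y -75 to 75; pivot of the shutter arm at x -45, y -10; source pot, 42 across, top z 30, at x -45, y 50; microswitch 28 x 12, top z 32, at x 20, y 18; adjusting slot along y -45, x 42 to 98. Nothing is higher than 51 mm.
- slot_middle (a point): Middle of the adjusting slot (unit's frame x 70, y -45, z 8 mm), axes as the unit's. The upright anchor post is clamped in it, its axis -14 to +14 mm along x from here, not reported: look or feel. Unit's frame: 12 mm foot, 20 mm flange, to z 31, 6 mm neck to z 44, domed head 9.6 mm to z 51. The fork at 40 degrees, drawn to -x, seat 20 mm above here, stops with its seat 7.6 mm beyond the axis.
- shutter (a joint): Angle of the shutter arm, a flat steel lever with an upright pivot: 0 = closed on its stop, blade over the pot; grows to 0.62 as it opens (clockwise from above). Little friction (0.02 N m). The spring hangs on a pin on its short end, 35 mm from the pivot. Pulling the hook towards the post first swings the arm closed, then stretches the spring.
- blade_centre (a point): Top centre of the shutter arm's round blade, 38 mm across, 60 mm from the pivot, 35 mm over the unit's underside.
- spring: The extension spring; origin at the pin on the shutter arm (unit's frame: x -45, y -45, z 46 mm when closed), about which it swings freely sideways (stops 0.6 rad either side of square to the arm) and tips -9 to +17 degrees; it rests about level. x: level, towards the hook. Wire 3 mm; coil 15 mm in diameter, 9 to 43 mm from the pin when slack; then a straight neck to 58 mm, then the hook.
- hook_neck (a point): Middle of the 15 mm straight neck of wire (3 mm thick) between coil and hook; x along the spring away from the pin, z up. 50.5 mm from the pin when slack; hooked, 76 to 104 mm as the post stands. The fork straddles the neck from above and pulls on the hook's round shoulders; raised before it is under tension it leaves the hook behind.
- hook_eye (a point): Centre of the hook, a flat level loop of wire (a 3 mm gap at its side): clear inside 13 mm across and 19 mm along the spring, 18.5 mm beyond hook_neck; x along the spring. Hooked and let go, its far inner end bears on the post's neck and this point lies 6.5 mm from the post's axis towards the pin. The spring pulls with 140 N per m of stretch (3.6 to 7.5 N hooked); hard end at 120 mm.
- puller: Forked spring puller, about 90 g, lying flat: wooden handle 100 long (x -50 to 50 mm), 20 wide, 28 tall; origin at the centre of its underside, x along the tool to the fork, z up. A 5 mm rod runs from the handle at z 19 to x 115 and there bends 65 degrees downward into the fork. In use the handle is raised on the post's side, the rod sloping down over the post to the fork; pull towards the handle.
- puller_grip (a point): Point in the handle to grip, across its 20 mm width; 15, 0, 14 mm in the puller's frame. In that frame the wire's seat in the fork, against the cross bridge, is at 118.5, 0, 11.5. Two prongs, 3.6 mm thick, reach 11.5 mm beyond it, 5.4 mm apart inside at the bridge, 8.4 at the tips; upright when the rod slopes 25 degrees down; at 40 they hook under the pull, under 25 the wire slips off.
- parts_tin: Shallow tin of screws, 66 mm across, 20 tall; origin at the centre of its underside. Leave alone.
- multimeter: Hand multimeter, 150 x 78 x 47 mm; origin at the centre of its underside. Leave alone.
- hex_key_set: Folding hex-key set, 85 x 24 x 20 mm; origin at the centre of its underside. Leave alone.

How it is judged:
On the way, in this order (a step that is already met when the one before it is completed fails the run):
1. the puller holds the spring stretched by more than 15 mm (distance between hook_neck and spring above 0.0655 m and contact force between puller and spring above 1.5 N), for 0.1 s.
2. the puller is off the spring and the post alone holds it stretched (distance between hook_neck and spring above 0.0725 m and contact force between puller and spring below 0.05 N), for 0.3 s.
At the end, for the whole second after the job is handed in: The post holds the spring stretched over 22 mm, the hook round its neck below the head (hook centre 28 to 44.5 mm over the unit's underside), the shutter closed within 0.04 rad, and the puller lies at rest on the flat of its handle on the desk (tilt under 0.2 rad), clear of spring and unit (all of step 2 and z of hook_eye in the frame of shutter_unit between 0.028 and 0.0445 m and value of joint shutter below 0.04 rad and contact force between puller and shutter_unit below 0.05 N and height (world z) of puller below 0.012 m and angle between puller's own z axis and vertical below 0.2 rad and linear speed of puller below 0.02 m/s); the robot touches nothing.
It fails at once if the fingers push or pull the spring (more than 2 N) (contact force between the fingers and spring above 2 N).
It fails at once if the tin, the multimeter or the hex keys are moved by more than 25 mm (distance of any of parts_tin, multimeter, hex_key_set from where it was at the start of the episode above 0.025 m).
It also fails if it takes over 58 s, if anything falls off the work surface, if the arm or the gripper's body presses on something with over 40 N, if the wrist force passes 120 N, or if a joint passes its speed limit or range.

ROBOT

A 6-joint arm with a two-finger parallel gripper is mounted at the origin on a cart in front of the work surface, level with it; the furniture and walls round the work are solid. World frame = base frame: x ahead of the robot, y to its left, z up, the work surface at z = 0. Lengths are in m, angles in rad, forces in N, time in s.
With the tool pointing down it reaches from about 0.325 to 0.775 m from the base axis. Payload 9.3 kg.
Tool frame: the origin (TCP) lies at the very end of the fingers, on their centre line; the grasp point (between the pads) lies 19 mm behind it (env.grip_point_offset is the distance from the TCP to the grasp point, in m); z points along the fingers, y is the line along which they close (so a half turn about z gives the same grasp; the last joint's range is limited). The gripper opens to 85 mm and grips with 20 to 120 N. Pads are 22 mm wide; open, the fingers measure 114 mm over their backs; the gripper's body (76 mm by 85 mm) begins 54 mm behind the grasp point. The pads swing forward as they close: fully open they stand 13 mm farther back than shut.
Start: joints at [-0.153, 0.259, 0.021, 1.334, 0, 1.418], TCP at [0.55, -0, 0.231] pointing down, gripper open.
Joint ranges: [-3.04, 3.04], [-0.91, 1.82], [-1.04, 1.36], [-1.92, 1.95], [-1.52, 1.45], [-3.14, 3.14]. Speed limits (rad/s): [2.22, 2.22, 2.79, 3.14, 3.14, 3.14].

INTERFACE

Orientations are given as a rotation vector (axis times angle).
In Python, from workcell import env gives the robot as it stands.
- The arm moves only by the tool play_rows, never from a script. Its argument "commands" is text: rows parted by semicolons, each of 4 numbers parted by spaces: the shift along the tool's x, y, z in units of 40 mm (1.0 is 40 mm), then the turn about the tool's z in units of 6 degrees (1.0 is 6 degrees). In form: dx dy dz spin; .... A call has 1 to 8 rows; each row shifts and turns the commanded pose from where the row before left it, along the tool's axes as they then stand; what a row does not reach is not made up. A row lasts 1/12 s, in which the tool goes at most 41.7 mm and 7.16 degrees, less where a joint would pass 70% of its speed; a pose out of reach is approached as far as the arm can. A call is refused whole if a number of a shift passes 1 or a number of a turn 1, either way. A call with a gripper value outside its range is refused whole. "jaw" is the finger opening in mm, from 0 to 85.4, set as the call begins (left out, the last holds). The fingers move at their own pace and stop on an object; "force" is the grip in N (left out, the last holds). Time passes only in rows, so rows that do not move let the fingers close. It gives the time, the measured TCP pose, the force, the opening and the grip force at its end, in the units of the state.
- env.get_obs(): the state, without advancing time (a new reading comes with each control period).
- env.get_image(name): name is "scene" or "side" or "wrist"; returns the picture (480x640x3 uint8, red, green, blue); there is no depth.
- env.camera_model(name): a dict with "fx", "fy", "cx", "cy" (pixels), "pose" (4x4, takes a point from camera to world coordinates). Camera axes: x right, y up, looking along -z (the intrinsics and any distortion apply to the point x, -y, -z); pixel columns grow to the right and rows downward; lengths in m; the calibration is good to about 2 mm. The wrist camera is an equidistant fisheye: a pixel r from the principal point sees the ray r / f radians off the axis. A picture is of the moment at which its call begins: read the wrist's pose just before it. camera_model takes no time and is no camera call; for the wrist camera it gives the pose at the moment of the call.
- env.job_done(): hands the job in; it is judged then, once.
The state is a dict: "clock": time; "joints": joint angles; "joint_velocities": joint speeds; "effort": joint torques, N m; "ee_pos": TCP position; "eef_rot": TCP orientation; "ft_force": force on the tool from outside, world axes, zero at the start; "ft_torque": the same for the moment, N m; "grip_width": opening from 0.0 (shut) to 1.0 (fully open); "gripper_force": force on a finger pad.
Only numpy, scipy, OpenCV 4.12 (cv2) and the standard library are available. Lean on these libraries where they do the work, as an engineer would, in place of code of your own. Each camera call takes 0.05 s, during which the arm holds its last target. There are 200 camera calls.

## Working session

There is one attempt and no reset: what is moved stays moved. The work goes in short steps, Python scripts to look and compute and a tool call to move; the robot and the scene stay as the last step left them, time stands still between calls to the robot, and variables do not carry over. Pictures are saved under pics/ and viewed, at most 10 in all, crops included, and the job is handed in when it is done.

Besides the shell and the picture viewer there is one more tool, called after "Call:" as name(argument=value, ...) on one line, values as JSON. play_rows: Moves the arm, as the interface text tells. Its arguments: {"type":"object","properties":{"commands":{"type":"string"},"jaw":{"type":"number"},"force":{"type":"number"}},"required":["commands"]}

```bash
mkdir -p pics; python3 - <<'E'
from workcell import env
import cv2
for n in("scene","side","wrist"):
    m=env.camera_model(n); print(n,m)
    im=env.get_image(n); cv2.imwrite(f"pics/{n}0.png",im[:,:,::-1])
print(env.get_obs(), env.grip_point_offset)
E
```

```text
scene {'fx': 603.3555272763035, 'fy': 603.3555272763035, 'cx': 312.4987022270287, 'cy': 240.38574831463498, 'pose': array([[-0.7419892 ,  0.39488442, -0.54177331, -0.07496316],
       [-0.67032634, -0.44989422,  0.5901337 ,  0.86270673],
       [-0.01070608,  0.80103776,  0.59851808,  0.7167238 ],
       [ 0.        ,  0.        ,  0.        ,  1.        ]])}
side {'fx': 489.7006691531724, 'fy': 489.7006691531724, 'cx': 324.4746642727329, 'cy': 240.43022066194553, 'pose': array([[ 0.90949425,  0.2169321 , -0.3546275 ,  0.19119411],
       [-0.41531945,  0.51141949, -0.75230304, -0.442588  ],
       [ 0.01816474,  0.83149899,  0.55522921,  0.55415163],
       [ 0.        ,  0.        ,  0.        ,  1.        ]])}
wrist {'fx': 371.64829954431775, 'fy': 371.64829954431775, 'cx': 312.8504278490313, 'cy': 237.2202705234732, 'pose': array([[ 9.99996512e-01,  4.53693523e-05,  2.64064780e-03,
         5.49514257e-01],
       [-7.65792437e-04,  9.61878937e-01,  2.73474540e-01,
         7.01441329e-02],
       [-2.52757613e-03, -2.73475608e-01,  9.61875617e-01,
         3.72851045e-01],
       [ 0.00000000e+00,  0.00000000e+00,  0.00000000e+00,
         1.00000000e+00]])}
{'clock': 0.15, 'joints': array([-1.52627984e-01,  2.59062195e-01,  2.09596914e-02,  1.33369457e+00,
       -7.77340099e-06,  1.41821817e+00]), 'joint_velocities': array([-7.85474985e-04, -1.76012253e-03,  1.52743961e-03,  3.12457047e-05,
        8.14391864e-04,  1.25923206e-04]), 'effort': array([ 3.21120227e-03, -5.55970466e+01,  3.44662285e+01,  1.13262911e-02,
       -1.37106272e-04,  2.85134706e-05]), 'ee_pos': array([5.49798752e-01, 8.55709423e-06, 2.30814702e-01]), 'eef_rot': array([-2.22092933e+00, -2.22081867e+00,  9.39273839e-04]), 'ft_force': array([ 0.63574717, -0.49442081, -0.29397966]), 'ft_torque': array([-0.02896163, -0.02699753,  0.02251165]), 'gripper_force': 0.0, 'grip_width': 1.0038180834591262} 0.0187
```

View pics/scene0.png

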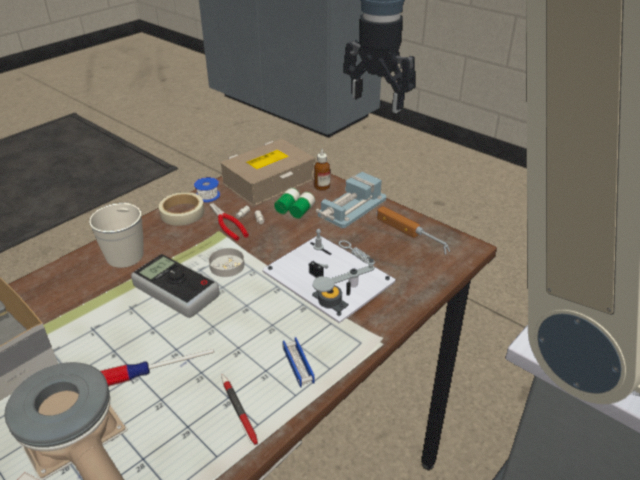

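View pics/side0.png

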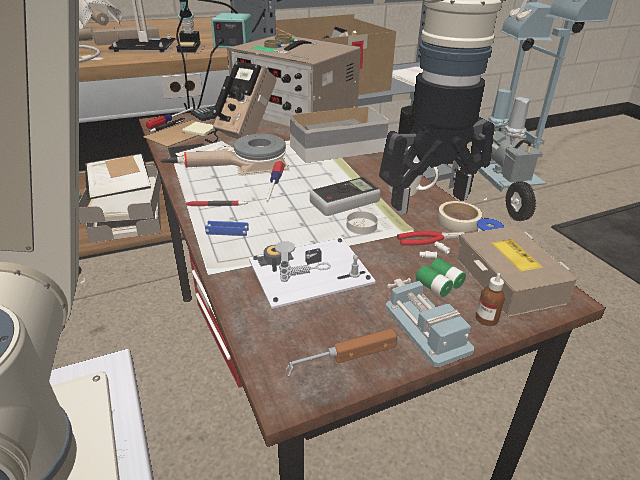

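View pics/wrist0.png

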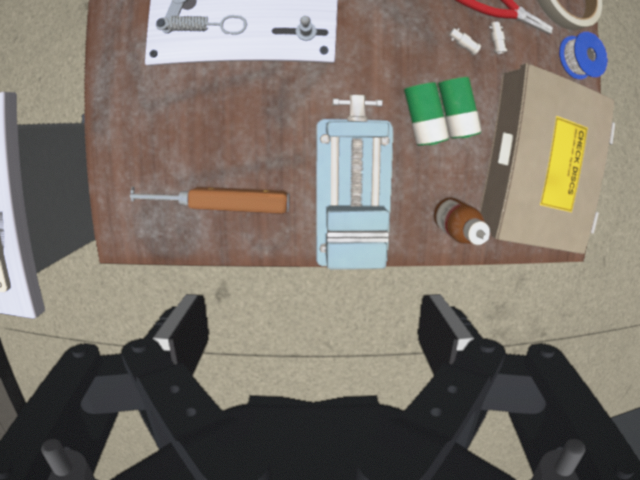

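The unit's slot runs about along world +x, with the post near (306,30) and the hook near (235,25) in the wrist view. The puller lies at (130–287,200) with its fork towards −x. Next I move over the unit for a sharper view.

Call:
play_rows(commands="1 0 0.5 0;1 0 0.5 0;1 -0.5 0.5 0;0.5 -0.5 0.5 0;0 0 0 0;0 0 0 0;0 0 0 0")

```text
clock: 0.73
ee_pos: [0.5134, 0.1286, 0.1574]
eef_rot: [2.22, 2.222, 0.001]
ft_force: [0.2, -1.0, -0.2]
grip_width: 1.002
gripper_force: 0.0
```

```bash
cat > h.py <<'E'
import numpy as np, cv2, pickle
from workcell import env
def snap(n,tag):
    m=env.camera_model(n); im=env.get_image(n)[:,:,::-1].copy()
    cv2.imwrite(f"pics/{tag}.png",im); pickle.dump((n,m),open(f"pics/{tag}.pkl","wb")); return m,im
def load(tag): n,m=pickle.load(open(f"pics/{tag}.pkl","rb")); return n,m,cv2.imread(f"pics/{tag}.png")
def ray(n,m,p):
    u=(p[0]-m['cx'])/m['fx']; v=(p[1]-m['cy'])/m['fy']
    if n=='wrist':
        r=np.hypot(u,v); s=np.sin(r)/r if r>1e-9 else 1; d=np.array([u*s,-v*s,-np.cos(r)])
    else: d=np.array([u,-v,-1.])
    P=m['pose']; return P[:3,3],P[:3,:3]@d
def onz(n,m,p,z):
    o,d=ray(n,m,p); return o+d*(z-o[2])/d[2]
def proj(n,m,X):
    P=m['pose']; c=P[:3,:3].T@(np.asarray(X)-P[:3,3]); x,y,z=c[0],-c[1],-c[2]
    if n=='wrist':
        r=np.hypot(x,y); k=np.arctan2(r,z)/max(r,1e-9); x,y=x*k,y*k
    else: x,y=x/z,y/z
    return m['cx']+m['fx']*x, m['cy']+m['fy']*y
E
python3 - <<'E'
from h import *
o=env.get_obs(); print(o['clock'],o['ee_pos'],o['eef_rot'],o['joints'])
m,im=snap('wrist','w1'); print(m['pose'])
E
```

```text
0.7333 [0.51341752 0.12859723 0.15737641] [2.22037258e+00 2.22165577e+00 6.86574225e-04] [ 8.69106276e-02  2.55875554e-01 -1.74007141e-01  1.14019033e+00
 -1.81277032e-04  1.65712914e+00]
[[ 9.99999770e-01  3.64956940e-05  6.77220556e-04  5.12874539e-01]
 [-2.20519123e-04  9.61788753e-01  2.73792522e-01  1.98727694e-01]
 [-6.41350866e-04 -2.73792609e-01  9.61788540e-01  2.99462776e-01]
 [ 0.00000000e+00  0.00000000e+00  0.00000000e+00  1.00000000e+00]]
```

View pics/w1.png

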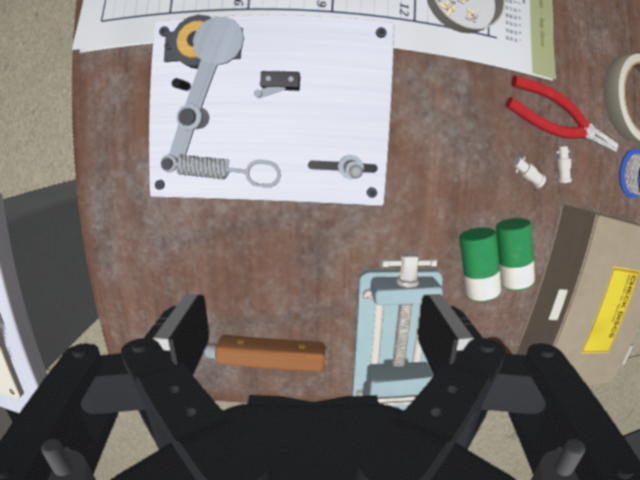

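The plate's corners lie about at (150,196), (384,205), (393,22) and (155,16). The hook loop is at (263,173), its neck near (238,172), the post head at (354,170) and the handle at (218–325,352). I rectify the view onto the plate plane to measure these properly.

```bash
cat >> h.py <<'E'
def rect(tag,x0,x1,y0,y1,z,s):  # px per mm s ; returns image, x right, y up
    n,m,im=load(tag); W=int((x1-x0)*1000*s);H=int((y1-y0)*1000*s)
    X,Y=np.meshgrid(x0+np.arange(W)/1000/s,y1-np.arange(H)/1000/s)
    P=m['pose'];C=np.stack([X,Y,np.full_like(X,z)],-1)-P[:3,3];C=C@P[:3,:3]
    a,b,c=C[...,0],-C[...,1],-C[...,2];r=np.hypot(a,b);k=np.arctan2(r,c)/r
    return cv2.remap(im,(m['cx']+m['fx']*a*k).astype('f4'),(m['cy']+m['fy']*b*k).astype('f4'),cv2.INTER_CUBIC)
E
python3 - <<'E'
from h import *
s=2
x0,x1,y0,y1=.36,.60,.15,.36
R=rect('w1',x0,x1,y0,y1,.010,s)
hsv=cv2.cvtColor(R,cv2.COLOR_BGR2HSV)
mk=((hsv[...,1]<45)&(hsv[...,2]>170)).astype('u1')*255
mk=cv2.morphologyEx(mk,cv2.MORPH_OPEN,np.ones((5,5)))
n,l,st,c=cv2.connectedComponentsWithStats(mk)
for i in range(1,n):
    if st[i,4]>3000: print(st[i],c[i])
# edges: bottom (y min) & right & left lines
i=1+np.argmax(st[1:,4]); M=l==i
def W(p): return x0+p[0]/1000/s, y1-p[1]/1000/s
bot=[(u,np.where(M[:,u])[0].max()) for u in range(R.shape[1]) if M[:,u].sum()>100]
lef=[(np.where(M[v])[0].min(),v) for v in range(150,R.shape[0]) if M[v].sum()>100]
rig=[(np.where(M[v])[0].max(),v) for v in range(150,R.shape[0]) if M[v].sum()>100]
for nm,e in(('bot',bot),('left',lef),('right',rig)):
    e=np.array(e,'f4')[8:-8]; L=cv2.fitLine(e,cv2.DIST_HUBER,0,.01,.01).ravel(); print(nm,len(e),L[:2],np.degrees(np.arctan2(-L[1],L[0])),W(L[2:]))
cv2.imwrite('pics/r1.png',cv2.resize(R[60:,:],None,fx=1.6,fy=1.6))
# handle at z=.028
H=rect('w1',.36,.60,-.06,.08,.028,s);hs=cv2.cvtColor(H,cv2.COLOR_BGR2HSV)
mk=((hs[...,0]<16)&(hs[...,1]>150)&(hs[...,2]>110)).astype('u1')*255
mk=cv2.morphologyEx(mk,cv2.MORPH_OPEN,np.ones((7,7)))
cs=max(cv2.findContours(mk,0,1)[0],key=cv2.contourArea);r=cv2.minAreaRect(cs)
print('handle',.36+r[0][0]/2000,.08-r[0][1]/2000,np.array(r[1])/2,r[2])
E
```

```text
[ 337   95  129   35 3230] [405.96625387 112.62167183]
[     0    104    480    316 106752] [238.96621141 264.24906325]
bot 379 [1. 0.] -0.0 (np.float32(0.4557), np.float32(0.15050001))
left 254 [ 0.05148168 -0.9986739 ] 87.04901 (np.float32(0.37872407), np.float32(0.21765311))
right 254 [ 0.04981918 -0.99875826] 87.14439 (np.float32(0.57145), np.float32(0.20120001))Traceback (most recent call last):
  File "<stdin>", line 24, in <module>
ValueError: max() iterable argument is empty
```

View pics/r1.png

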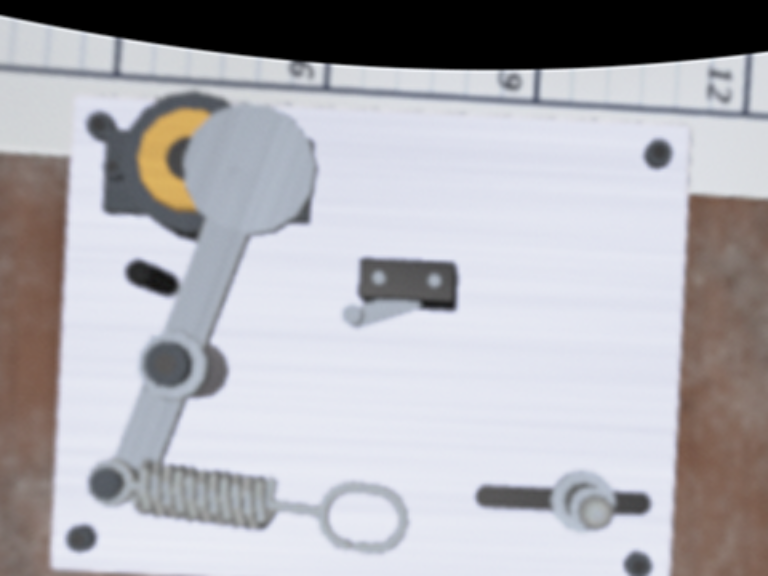

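Rectified at 3.2 px/mm: slot from (476,495) to (650,503), post head (594,511), hook centre (364,517), neck (298,507), pin (108,482). The unit's yaw is about −2.9°. Next I measure the handle and the desk edge and cross-check the post and hook with the side camera.

```bash
python3 - <<'E'
from h import *
s=2
H=rect('w1',.38,.56,-.05,.07,.028,s);hs=cv2.cvtColor(H,cv2.COLOR_BGR2HSV)
n,m,im=load('w1'); print(im[352,270],cv2.cvtColor(im,cv2.COLOR_BGR2HSV)[352,270])
c=cv2.cvtColor(im,cv2.COLOR_BGR2HSV)[352,270].astype(int)
mk=((abs(hs[...,0].astype(int)-c[0])<5)&(hs[...,1]>c[1]-35)&(hs[...,2]>c[2]-50)).astype('u1')*255
mk=cv2.morphologyEx(mk,cv2.MORPH_OPEN,np.ones((7,7)))
cs=max(cv2.findContours(mk,0,1)[0],key=cv2.contourArea);r=cv2.minAreaRect(cs)
print('handle',.38+r[0][0]/2000,.07-r[0][1]/2000,np.array(r[1])/2,r[2])
E
python3 - <<'E'
from h import *
m,im=snap('side','s1')
# crops: desk edge (wrist0) at z=0
for p in [(300,265),(110,264),(450,265)]:
    mm={'fx':371.648,'fy':371.648,'cx':312.85,'cy':237.22,'pose':np.array([[1,0,.00264,.549514],[-.000766,.961879,.273475,.070144],[-.002528,-.273476,.961876,.372851],[0,0,0,1]])}
    print('edge',onz('wrist',mm,p,0))
# predicted points in side cam
for nm,X in dict(post=(.5405,.1742,.052),flange=(.5405,.1742,.033),eye=(.4789,.1724,.048),neck=(.4609,.1752,.048),pin=(.4104,.1821,.05)).items():
    print(nm,np.round(proj('side',m,X),1))
c=im[225:305,245:380]; cv2.imwrite('pics/s1c.png',cv2.resize(c,None,fx=5.5,fy=5.5,interpolation=cv2.INTER_CUBIC))
E
```

```text
[ 66 102 152] [ 13 144 152]
handle 0.47461138916015627 0.012207183837890628 [96.27863312 24.67577744] 4.635463714599609
edge [ 0.53474172 -0.06671329  0.        ]
edge [ 3.06651646e-01 -6.90405116e-02 -5.55111512e-17]
edge [ 0.70195154 -0.06819049  0.        ]
post [354.1 255.3]
flange [353.5 263.9]
eye [322.8 265.9]
neck [312.6 267.4]
pin [283.5 271.3]
```

View pics/s1c.png

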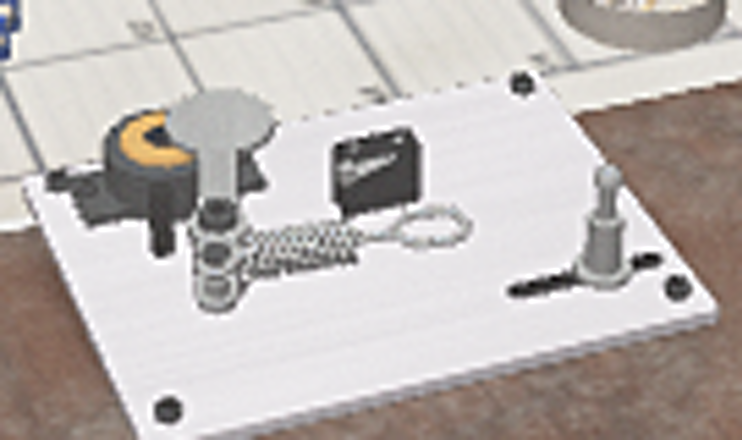

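The side view agrees to about 2 mm: post head (355.5,257.7), eye (324,266), neck (314,268). The wide flange is at the plate, so the post stands at about (0.541, 0.174). 

The tool can't be tilted, so I'll grip the handle lightly and pivot it in the jaws by pressing its rear on the desk edge (y ≈ −0.067). First I go over the grip point.

Call:
play_rows(commands="-0.734 -0.336 0.359 0;-0.734 -0.336 0.359 0;-0.734 -0.336 0.359 0;-0.734 -0.336 0.359 0;0 0 0 -1;0 0 0 -1;0 0 0 -1;0 0 0 -1", jaw=55)

```text
clock: 1.5
ee_pos: [0.4601, 0.0097, 0.1002]
eef_rot: [1.707, 2.636, 0.001]
ft_force: [-0.7, 0.1, -0.2]
grip_width: 0.643
gripper_force: 0.0
```

Call:
play_rows(commands="0 0 0 -1;0 0 0 -1;0 0 0 -1;0 0 0 -1;0 0 0 -1;0 0 0 -1;0 0 0 -1;0 0 0 -1")

```text
clock: 2.17
ee_pos: [0.4602, 0.01, 0.1002]
eef_rot: [0.486, 3.102, -0.0]
ft_force: [-0.3, 0.2, 0.0]
grip_width: 0.647
gripper_force: 0.0
```

Call:
play_rows(commands="0 0 0 -1;0 0 0 -1;0 0 0 -0.23;0 0 0 0")

```text
clock: 2.5
ee_pos: [0.4599, 0.0103, 0.1]
eef_rot: [0.13, 3.138, -0.0]
ft_force: [1.0, -0.4, -0.2]
grip_width: 0.642
gripper_force: 0.0
```

```bash
python3 - <<'E'
from h import *
from scipy.spatial.transform import Rotation as R
o=env.get_obs(); r=R.from_rotvec(o['eef_rot']).as_matrix(); print(o['clock'],o['ee_pos'],np.degrees(np.arctan2(r[1,0],r[0,0])),o['joints'],o['grip_width'])
m,im=snap('wrist','w2')
E
```

```text
2.5 [0.45986987 0.01030995 0.09997285] 175.24198839146874 [-1.60303922e-01  1.88052644e-01 -4.25764512e-01  9.55978775e-01
 -6.31865094e-05 -7.72609152e-02] 0.6424553576967061
```

View pics/w2.png

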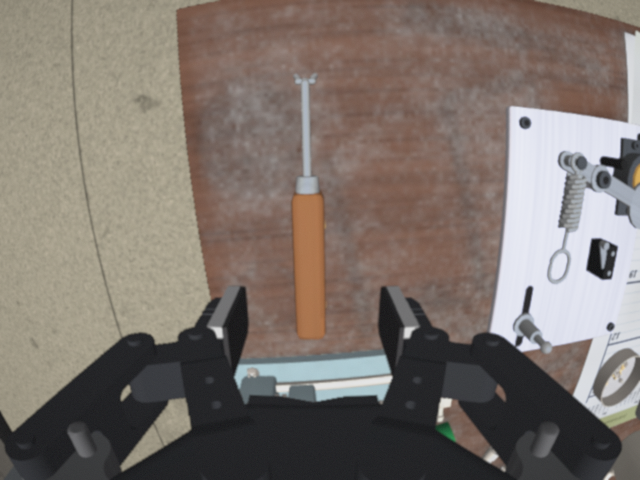

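The puller is seen clean: fork at (305,76), handle front (308,193), handle rear (311,338), aligned with the jaws. I convert these to offsets in the tool frame.

```bash
python3 - <<'E'
from h import *
from scipy.spatial.transform import Rotation as R
n,m,im=load('w2'); o=env.get_obs(); r=R.from_rotvec(o['eef_rot']).as_matrix()
for nm,p,z in [('front',(308,193),.028),('rear',(311,338),.028),('fork',(305,76),.008),('rodend',(305.5,90),.019),('cl_f',(308.5,200),.028),('cl_r',(311,325),.028)]:
    X=onz(n,m,p,z); print(nm,X, np.round((r.T@(X-o['ee_pos']))*1000,1))
hs=cv2.cvtColor(im,cv2.COLOR_BGR2HSV)
for row in (210,250,290,325):
    k=np.where((abs(hs[row,270:350,0].astype(int)-12)<4)&(hs[row,270:350,1]>175))[0]+270; print(row,k.min(),k.max(), hs[row,308])
E
```

```text
front [0.42391004 0.01114947 0.028     ] [35.8 -2.4 71.8]
rear [0.52025993 0.00465298 0.028     ] [-60.8  -0.7  71.9]
fork [0.35286782 0.01507084 0.008     ] [106.9  -4.5  91.8]
rodend [0.36318699 0.0147333  0.019     ] [96.6 -3.9 80.8]
cl_f [0.42806545 0.01108262 0.028     ] [31.6 -2.1 71.8]
cl_r [0.51023404 0.00551641 0.028     ] [-50.7  -0.7  71.9]Traceback (most recent call last):
  File "<stdin>", line 8, in <module>
    return umr_minimum(a, axis, None, out, keepdims, initial, where)
ValueError: zero-size array to reduction operation minimum which has no identity
```

Call:
play_rows(commands="0 -0.04 0.6 0.1;0 0 0.6 0.1;0 0 0.6 0;0 0 0.5 0;0 0 0.12 0;0 0 0 0;0 0 0 0")

```text
clock: 3.13
ee_pos: [0.4596, 0.0093, 0.0034]
eef_rot: [0.162, 3.137, -0.0]
ft_force: [-0.3, -0.2, 0.2]
grip_width: 0.644
gripper_force: 0.0
```

Call:
play_rows(commands="0 0 0 0;0 0 0 0;0 0 0 0;0 0 0 0;0 0 0 0;0 0 0 0;0 0 0 0;0 0 0 0", jaw=0, force=20)

```text
clock: 3.8
ee_pos: [0.4598, 0.0094, 0.0038]
eef_rot: [0.16, 3.135, -0.001]
ft_force: [-0.6, -0.3, 6.1]
grip_width: 0.231
gripper_force: 20.2
```

Call:
play_rows(commands="0 0 -0.4 0;0 0 -0.8 0;0 0 -0.8 0;0 0 0 -1;0 0 0 -1;0 0 0 -1;0 0 0 -1;0 0 0 -1")

```text
clock: 4.47
ee_pos: [0.4591, 0.0096, 0.0833]
eef_rot: [-0.666, 3.069, -0.001]
ft_force: [0.1, 0.2, -1.1]
grip_width: 0.226
gripper_force: 20.2
```

Call:
play_rows(commands="0 0 0 -1;0 0 0 -1;0 0 0 -1;0 0 0 -1;0 0 0 -1;0 0 0 -1;0 0 0 -1;0 0 0 -1")

```text
clock: 5.13
ee_pos: [0.4591, 0.0095, 0.0832]
eef_rot: [-1.857, 2.534, -0.001]
ft_force: [0.4, 0.6, -0.6]
grip_width: 0.235
gripper_force: 20.2
```

Call:
play_rows(commands="0 0 0 -1;0 0 0 -1;0 0 0 -1;0.8 0 0 0;0.8 0 0 0;0.8 0 0 0;0.6 0 0 0;0 0 0 0")

```text
clock: 5.8
ee_pos: [0.46, -0.1142, 0.0833]
eef_rot: [2.221, -2.221, 0.003]
ft_force: [-0.1, -0.4, -0.8]
grip_width: 0.23
gripper_force: 20.2
```

```bash
python3 - <<'E'
from h import *
from scipy.spatial.transform import Rotation as R
o=env.get_obs(); r=R.from_rotvec(o['eef_rot']).as_matrix(); print(o['clock'],o['ee_pos'],np.degrees(np.arctan2(r[1,0],r[0,0])),o['joints'],o['grip_width'],o['ft_force'],o['ft_torque'])
m,a=snap('wrist','w3'); m,b=snap('side','s3')
x,y=map(int,proj('side',m,o['ee_pos'])); print(x,y)
b=b[max(0,y-170):y+110,max(0,x-200):x+200]
cv2.imwrite('pics/c3.png',np.hstack([cv2.resize(a,(400,300)),cv2.resize(b,(400,300))]))
E
```

```text
5.8 [ 0.46004822 -0.1141794   0.08325271] -90.00665847246927 [-4.19907789e-01  2.25708080e-01 -4.24108822e-01  9.19053142e-01
 -1.05024209e-03 -1.99059008e+00] 0.229956115928211 [-0.0856229  -0.38519046 -0.80399454] [-0.02718573 -0.03579374  0.00852157]
405 374
```

View pics/c3.png

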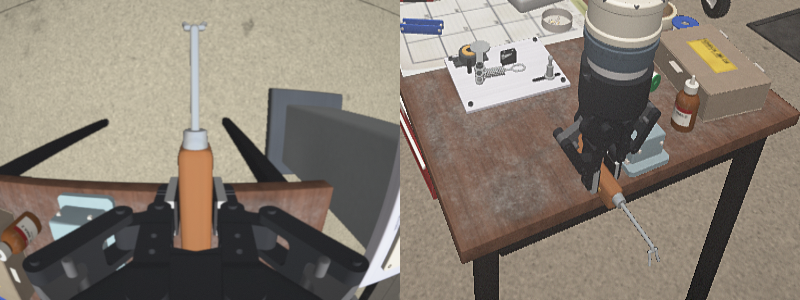

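The puller is held level with its fork out over the desk edge and the rear of the handle over the desk. Now I press down slowly to pivot it.

Call:
play_rows(commands="0 0 0.9 0;0 0 0.9 0;0 0 0.15 0;0 0 0.1 0;0 0 0.1 0;0 0 0 0")

```text
clock: 6.4
ee_pos: [0.4597, -0.1101, -0.0022]
eef_rot: [2.226, -2.217, 0.0]
ft_force: [0.5, -0.2, -1.8]
grip_width: 0.231
gripper_force: 20.2
```

Call:
play_rows(commands="0 0 0.1 0;0 0 0.1 0;0 0 0.1 0;0 0 0.1 0;0 0 0 0")

```text
clock: 6.82
ee_pos: [0.4603, -0.1111, -0.0183]
eef_rot: [2.225, -2.218, 0.004]
ft_force: [-1.0, -3.4, 2.2]
grip_width: 0.229
gripper_force: 23.3
```

```bash
python3 - <<'E'
from h import *
o=env.get_obs(); print(o['clock'],o['ee_pos'],o['joints'],o['grip_width'],o['ft_force'],o['ft_torque'])
m,a=snap('wrist','w4'); m,b=snap('side','s4')
x,y=map(int,proj('side',m,o['ee_pos'])); print(x,y)
b=b[y-130:y+80,x-140:x+140]
cv2.imwrite('pics/c4.png',np.hstack([cv2.resize(a,(400,300)),cv2.resize(b,(400,300))]))
E
```

```text
6.8167 [ 0.46030463 -0.11110286 -0.01826931] [-4.13735432e-01  3.49026893e-01 -5.69338363e-01  6.50232609e-01
 -9.20410882e-04 -1.98759995e+00] 0.22903717288533826 [-0.97345691 -3.40378308  2.24109022] [-0.72255394  0.27215004  0.05999395]
395 423
```

View pics/c4.png

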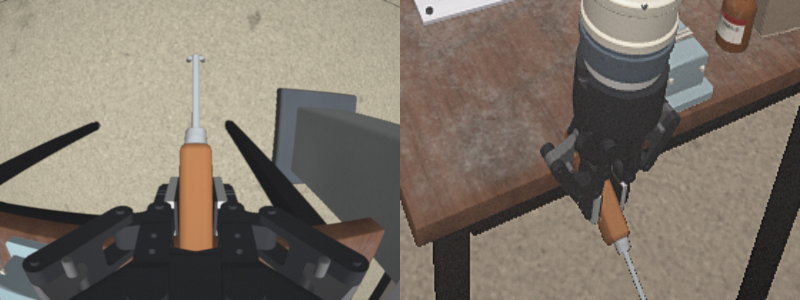

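It pivots as planned: the fork's picture moved from row 40 to 93, about 27° by the geometry. Continuing to about 40°.

Call:
play_rows(commands="0 0 0.1 0;0 0 0.1 0;0 0 0.1 0;0 0 0 0;0 0 0 0")

```text
clock: 7.33
ee_pos: [0.4602, -0.1106, -0.0308]
eef_rot: [-2.224, 2.217, -0.002]
ft_force: [2.0, -1.7, 1.7]
grip_width: 0.227
gripper_force: 26.1
```

```bash
cat >> h.py <<'E'
from scipy.spatial.transform import Rotation as Ro
def fork(tag=None,px=None,o=None,m=None):
    "fork tool-plane position: ray ∩ plane tool y=y0"
    r=Ro.from_rotvec(o['eef_rot']).as_matrix(); oo,d=ray('wrist',m,px)
    a=r.T@(oo-o['ee_pos']); b=r.T@d
    return a*1000,b
E
python3 - <<'E'
from h import *
o=env.get_obs(); print(o['clock'],o['ee_pos'],o['ft_force'],o['grip_width'])
m,a=snap('wrist','w5'); pickle.dump(o,open('pics/o5.pkl','wb'))
c=a[60:240,250:390]; cv2.imwrite('pics/c5.png',cv2.resize(c,None,fx=3.3,fy=3.3,interpolation=cv2.INTER_CUBIC))
for th in range(20,56,5):   # predicted fork bridge & handle-front pixels vs angle
    t=np.radians(th);r=Ro.from_rotvec(o['eef_rot']).as_matrix();out=[]
    for f,u in((103.5,-2.5),(100,5),(35,0),(35,14)):
        q=np.array([f*np.cos(t)+(u-2)*np.sin(t),0,-12-(-f*np.sin(t)+(u-2)*np.cos(t))])/1000
        out.append(np.round(proj('wrist',m,o['ee_pos']+r@q)))
    print(th,*out)
E
```

```text
7.3333 [ 0.46024759 -0.11056833 -0.03075735] [ 1.96511217 -1.67943065  1.65003124] 0.22658886837524686
20 [311.  75.] [311.  74.] [311. 226.] [311. 222.]
25 [311.  86.] [311.  84.] [311. 228.] [311. 221.]
30 [311.  97.] [311.  94.] [311. 230.] [311. 220.]
35 [311. 108.] [311. 104.] [311. 232.] [311. 220.]
40 [312. 120.] [311. 115.] [311. 236.] [311. 221.]
45 [312. 132.] [312. 126.] [311. 239.] [311. 222.]
50 [312. 144.] [312. 138.] [311. 243.] [311. 224.]
55 [312. 156.] [312. 150.] [312. 247.] [311. 227.]
```

View pics/c5.png

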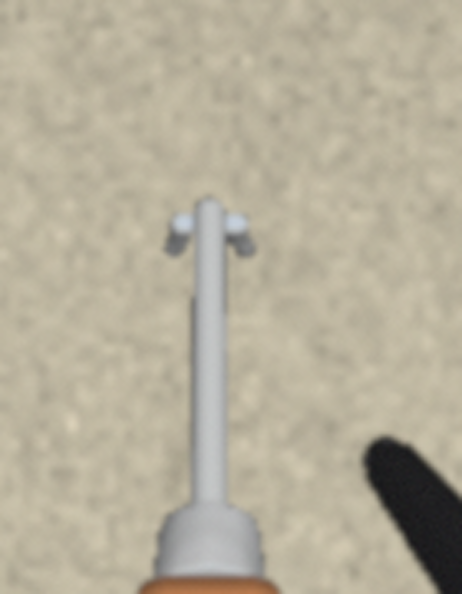

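The rod's bend is at about row 121, so the tilt is about 40°, and the fork is square with the tool. Now I grip firmly, lift, turn back and go over the spring neck.

Call:
play_rows(commands="0 0 0 0;0 0 0 0;0 0 0 0;0 0 -0.3 0;0 0 -0.8 0;0 0 -1 0;0 0 -1 0;0 0 -1 0", jaw=0, force=120)

```text
clock: 8.05
ee_pos: [0.4581, -0.1096, 0.1339]
eef_rot: [2.225, -2.217, -0.005]
ft_force: [0.2, -0.3, -1.6]
grip_width: 0.214
gripper_force: 117.3
```

Call:
play_rows(commands="0 0 -0.65 1;0 0 0 1;0 0 0 1;0 0 0 1;0 0 0 1;0 0 0 1;0 0 0 1;0 0 0 1")

```text
clock: 8.72
ee_pos: [0.4585, -0.1098, 0.158]
eef_rot: [1.123, -2.932, -0.003]
ft_force: [0.3, 0.0, -1.2]
grip_width: 0.215
gripper_force: 117.2
```

Call:
play_rows(commands="0 0 0 1;0 0 0 1;0 0 0 1;0 0 0 1;0 0 0 1;0 0 0 1;0 0 0 1;0 0 0 0.67")

```text
clock: 9.38
ee_pos: [0.4585, -0.1098, 0.158]
eef_rot: [-0.114, -3.137, -0.002]
ft_force: [1.3, -0.4, -2.2]
grip_width: 0.215
gripper_force: 117.2
```

Call:
play_rows(commands="-0.183 0.5 0 0;-0.183 0.9 0 0;-0.183 0.95 0 0;-0.183 0.95 0 0;-0.183 0.95 0 0;-0.183 0.95 0 0;-0.183 0.95 0 0;-0.183 0.6 0 0")

```text
clock: 10.05
ee_pos: [0.5349, 0.1584, 0.1579]
eef_rot: [-0.102, -3.137, -0.001]
ft_force: [-0.0, -0.8, -0.3]
grip_width: 0.217
gripper_force: 117.5
```

Call:
play_rows(commands="0 0.38 0.3 0;0 0 0 0;0 0 0 0")

```text
clock: 10.3
ee_pos: [0.5355, 0.1708, 0.1454]
eef_rot: [-0.102, -3.136, 0.001]
ft_force: [0.3, -0.0, -1.8]
grip_width: 0.214
gripper_force: 117.5
```

```bash
python3 - <<'E'
from h import *
o=env.get_obs(); r=Ro.from_rotvec(o['eef_rot']).as_matrix(); print(o['clock'],o['ee_pos'],np.degrees(np.arctan2(r[1,0],r[0,0])),o['joints'],o['ft_force'],o['gripper_force'])
m,a=snap('wrist','w6'); pickle.dump(o,open('pics/o6.pkl','wb')); ms,b=snap('side','s6')
c=a[60:260,220:400]; print(proj('wrist',m,(.4609,.1752,.048)),proj('wrist',m,(.541,.174,.053)))
f=o['ee_pos']+r@np.array([.0757,0,.058]); x,y=map(int,proj('side',ms,f)); print('seat pred',f,proj('wrist',m,f),proj('side',ms,f),x,y)
d=b[y-60:y+60,x-54:x+54]
cv2.imwrite('pics/c6.png',np.hstack([cv2.resize(c,(450,500),interpolation=2),cv2.resize(d,(350,389),interpolation=2)[0:389] if 0 else cv2.copyMakeBorder(cv2.resize(d,(350,389),interpolation=2),0,111,0,0,0)]))
E
```

```text
10.3 [0.53554672 0.1707933  0.14539367] 176.28107515711443 [ 1.59394980e-01  3.19402929e-01 -1.14360158e-01  1.14093899e+00
  8.75119855e-05  2.24300793e-01] [ 0.2731213  -0.02864306 -1.75219358] 117.53359079360962
(np.float64(311.1711950528337), np.float64(127.60902531996842)) (np.float64(317.3575074196911), np.float64(250.34372998704004))
seat pred [0.45978221 0.17567237 0.08768384] (np.float64(311.5066851776404), np.float64(123.78227482148014)) (np.float64(311.9420533564641), np.float64(248.44585597557466)) 311 248
```

View pics/c6.png

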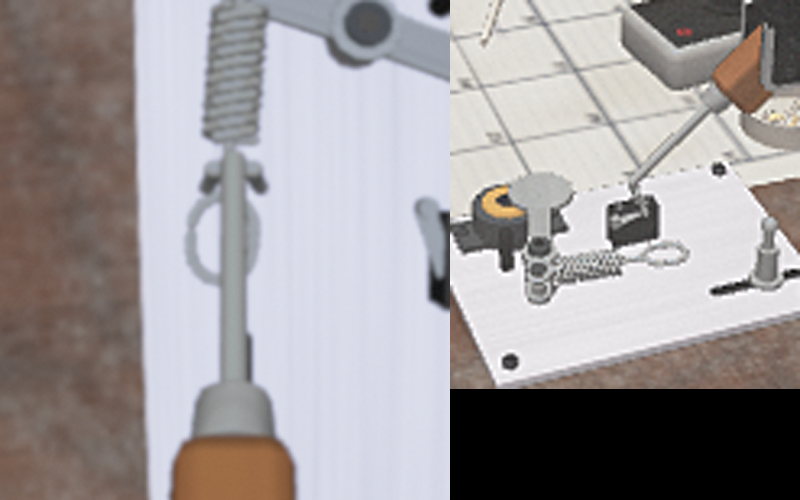

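The wrist view puts the fork's bend at (312.8,119.5), its bridge at (313,126) and the loop centre at (309,155). The side view puts the bend at (313.2,244.5), above the neck. I triangulate these.

```bash
cat >> h.py <<'E'
def tri(pa,ta,pb,tb):
    na,ma,_=load(ta); nb,mb,_=load(tb)
    (o1,d1),(o2,d2)=ray(na,ma,pa),ray(nb,mb,pb); d1/=np.linalg.norm(d1); d2/=np.linalg.norm(d2)
    t=np.linalg.lstsq(np.stack([d1,-d2],1),o2-o1,rcond=None)[0]
    p,q=o1+t[0]*d1,o2+t[1]*d2; return (p+q)/2, np.linalg.norm(p-q)*1000
E
python3 - <<'E'
from h import *
o=pickle.load(open('pics/o6.pkl','rb')); r=Ro.from_rotvec(o['eef_rot']).as_matrix()
X,e=tri((312.8,120),'w6',(313.2,245),'s6'); print('bend',X,e,'tool',np.round(1000*r.T@(X-o['ee_pos']),1))
for nm,a,b in(('eye',(308.8,155),(450-450+667-450,253)),):
    pb=(b[0]/3.241+257,b[1]/3.241+188); X,e=tri(a,'w6',pb,'s6'); print(nm,pb,X,e)
# eye, post from w1+s1
def r1(u,v): # r1 view -> w1 pixel
    n,m,_=load('w1'); return proj(n,m,(.36+u/3200,.36-(v+96)/3200,.010))
for nm,a,b in(('eye',(364,517),(435,227)),('neck',(298,507),(378,237)),('head',(594,511),(608,180)),('pin',(108,482),(218,250))):
    X,e=tri(r1(*a),'w1',(b[0]/5.5+245,b[1]/5.5+225),'s1'); print(nm,X,e)
for th in (36,38,40,42,44):
    t=np.radians(th); print(th,[np.round((f*np.cos(t)+(u-2)*np.sin(t),-12-(-f*np.sin(t)+(u-2)*np.cos(t))),1) for f,u in((100,5),(103.5,-2.5))])
n,m,_=load('w6')
for z in(.046,.048,.050): print('eye@',z,onz(n,m,(308.8,155),z))
E
```

```text
bend [0.45988184 0.17564188 0.09478416] 3.9309390141462957 tool [75.6 -0.  50.9]
eye (323.9546436285097, 266.062326442456) [0.47961408 0.1720206  0.04757108] 2.4946749528650987
eye [0.47985681 0.17180456 0.04742158] 2.3616223348340126
neck [0.46169611 0.17454379 0.04704127] 2.0795401669322446
head [0.54234511 0.17351451 0.04652942] 1.8521381547352198
pin [0.41166039 0.18181754 0.05191308] 1.4347075273627745
36 [array([82.7, 44.4]), array([81.1, 52.5])]
38 [array([80.6, 47.2]), array([78.8, 55.3])]
40 [array([78.5, 50. ]), array([76.4, 58. ])]
42 [array([76.3, 52.7]), array([73.9, 60.6])]
44 [array([74. , 55.3]), array([71.3, 63.1])]
eye@ 0.046 [0.47854271 0.17248505 0.046     ]
eye@ 0.048 [0.47844314 0.17251545 0.048     ]
eye@ 0.05 [0.47834357 0.17254584 0.05      ]
```

The fork seat is at tool (74, 0, 59) mm, so it stands over the middle of the neck. Lowering.

Call:
play_rows(commands="0 -0.012 0.2 0;0 0 0.3 0;0 0 0.2 0;0 0 0.15 0;0 0 0.1 0;0 0 0 0;0 0 0 0")

```text
clock: 10.98
ee_pos: [0.537, 0.1695, 0.1088]
eef_rot: [-0.106, -3.14, 0.0]
ft_force: [-0.8, -0.7, -0.9]
grip_width: 0.212
gripper_force: 117.5
```

```bash
python3 - <<'E'
from h import *
o=env.get_obs(); print(o['clock'],o['ee_pos'],o['ft_force'])
m,a=snap('wrist','w7'); pickle.dump(o,open('pics/o7.pkl','wb')); ms,b=snap('side','s7')
c=a[60:220,230:380]; d=b[235:290,275:365]
cv2.imwrite('pics/c7.png',np.hstack([cv2.resize(c,(375,400),interpolation=2),cv2.copyMakeBorder(cv2.resize(d,(424,259),interpolation=2),0,141,0,0,0)]))
E
```

```text
10.9833 [0.53699526 0.1694799  0.10881087] [-0.76918694 -0.6989013  -0.89154722]
```

View pics/c7.png

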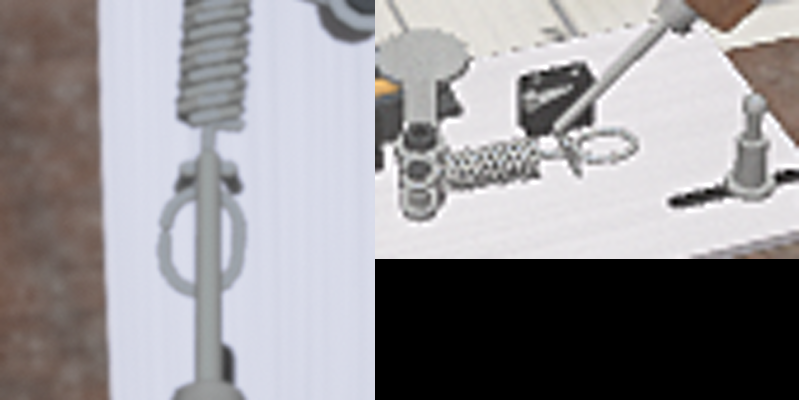

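That makes 12 pictures viewed, over the limit of 10, so I view no more and go by numbers and forces. The last one shows the prongs straddling the neck just behind the loop's shoulders. I lower the last 3 mm, then begin the pull.

Call:
play_rows(commands="0 0 0.07 0;0 0 0 0;0 0 0 0;0 0 0 0;0 0 0 0;0 0 0 0")

```text
clock: 11.58
ee_pos: [0.537, 0.1697, 0.106]
eef_rot: [0.105, 3.14, 0.0]
ft_force: [1.1, -0.1, -0.9]
grip_width: 0.221
gripper_force: 117.5
```

Call:
play_rows(commands="-0.1 0 0 0;-0.1 0 0 0;-0.1 0 0 0;-0.1 0 0 0;0 0 0 0;0 0 0 0;0 0 0 0")

```text
clock: 12.17
ee_pos: [0.5529, 0.1686, 0.1058]
eef_rot: [-0.105, -3.14, 0.0]
ft_force: [-0.3, 0.2, -1.8]
grip_width: 0.216
gripper_force: 117.5
```

Call:
play_rows(commands="-0.1 0 0 0;-0.1 0 0 0;-0.1 0 0 0;-0.1 0 0 0;0 0 0 0;0 0 0 0;0 0 0 0")

```text
clock: 12.75
ee_pos: [0.5686, 0.1675, 0.1058]
eef_rot: [-0.105, -3.139, 0.0]
ft_force: [-2.0, -0.5, -2.5]
grip_width: 0.218
gripper_force: 117.4
```

The reading matches: −2.0 N at about 18 mm of stretch. Now I raise while pulling, and correct 4.4 mm sideways.

Call:
play_rows(commands="-0.05 0.02 -0.05 0;-0.05 0.02 -0.1 0;-0.05 0.02 -0.1 0;-0.05 0.02 -0.09 0;0 0 0 0;0 0 0 0;0 0 0 0")

```text
clock: 13.33
ee_pos: [0.5769, 0.1702, 0.1194]
eef_rot: [-0.105, -3.139, 0.0]
ft_force: [-2.9, 0.2, -2.7]
grip_width: 0.219
gripper_force: 117.4
```

Call:
play_rows(commands="-0.1 0.01 0 0;-0.1 0.01 0 0;-0.1 0.01 0 0;-0.1 0 0 0;0 0 0 0;0 0 0 0;0 0 0 0")

```text
clock: 13.92
ee_pos: [0.5927, 0.1703, 0.1191]
eef_rot: [-0.105, -3.138, 0.0]
ft_force: [-6.0, 0.7, -1.5]
grip_width: 0.213
gripper_force: 117.4
```

```bash
python3 - <<'E'
from h import *
f=[]
for k in range(3):
    m,a=snap('wrist','w8'); o=env.get_obs(); f.append(o['ft_force'])
ms,b=snap('side','s8'); pickle.dump(o,open('pics/o8.pkl','wb'))
r=Ro.from_rotvec(o['eef_rot']).as_matrix()
print(o['clock'],o['ee_pos'],np.mean(f,0),o['ft_torque'],'seat',o['ee_pos']+r@[.074,0,.059],np.degrees(np.arctan2(r[1,0],r[0,0])))
# rod tilt check: bend tip = topmost of rod on white background; compare bright/dark profile along rod column
g=cv2.cvtColor(a,cv2.COLOR_BGR2GRAY); g6=cv2.cvtColor(load('w6')[2],cv2.COLOR_BGR2GRAY)
t=g6[112:190,300:326]; R=cv2.matchTemplate(g[90:220,280:346],t,cv2.TM_CCOEFF_NORMED); print(cv2.minMaxLoc(R))
hs=lambda im:cv2.cvtColor(im,cv2.COLOR_BGR2HSV)
for im in(load('w6')[2],a):  # handle front edge row at column 313
    H=hs(im)[180:300,313]; k=np.where((H[:,1]>120)&(H[:,2]>90))[0]; print('handle front row',180+k.min())
E
```

```text
14.0667 [0.59266099 0.1702804  0.11913456] [-5.81722175 -0.08833092 -2.07586318] [ 0.02038203  1.50232555 -0.00626435] seat [0.5187398  0.17523145 0.06024361] 176.16033005216815
(-0.3578075170516968, 0.5941729545593262, (40, 4), (19, 22))
handle front row 236
handle front row 235
```

The force of 5.8 N matches the 42 mm of stretch expected, and the handle has not turned in the grip. Pull the last 9.5 mm, then lower over the head.

Call:
play_rows(commands="-0.08 0 0 0;-0.08 0 0 0;-0.08 0 0 0;0 0 0 0;0 0 0 0;0 0 0 0")

```text
clock: 14.62
ee_pos: [0.6019, 0.1697, 0.1189]
eef_rot: [-0.105, -3.137, 0.0]
ft_force: [-7.2, 0.3, -2.2]
grip_width: 0.216
gripper_force: 117.3
```

Call:
play_rows(commands="0 0 0.06 0;0 0 0.06 0;0 0 0.06 0;0 0 0 0;0 0 0 0")

```text
clock: 15.03
ee_pos: [0.6018, 0.1697, 0.1117]
eef_rot: [-0.105, -3.137, 0.0]
ft_force: [-7.8, 0.6, -2.1]
grip_width: 0.213
gripper_force: 117.3
```

Call:
play_rows(commands="0 0 0.06 0;0 0 0.06 0;0 0 0 0;0 0 0 0;0 0 0 0")

```text
clock: 15.45
ee_pos: [0.6019, 0.1697, 0.107]
eef_rot: [-0.105, -3.138, 0.0]
ft_force: [-7.7, 1.5, -1.7]
grip_width: 0.215
gripper_force: 117.3
```

```bash
python3 - <<'E'
from h import *
f=[];t=[]
for k in range(3):
    m,a=snap('wrist','w9'); o=env.get_obs(); f.append(o['ft_force']);t.append(o['ft_torque'])
r=Ro.from_rotvec(o['eef_rot']).as_matrix()
print(o['clock'],o['ee_pos'],np.mean(f,0),np.mean(t,0),'seat',o['ee_pos']+r@[.074,0,.059])
E
```

```text
15.6 [0.60189423 0.16969014 0.10712015] [-7.39408291  0.47218867 -1.34196703] [0.03636316 1.92940278 0.00824838] seat [0.5279363  0.1746386  0.04827511]
```

Call:
play_rows(commands="0 0 0.06 0;0 0 0.06 0;0 0 0.06 0;0 0 0 0;0 0 0 0;0 0 0 0")

```text
clock: 16.1
ee_pos: [0.6019, 0.1697, 0.0999]
eef_rot: [-0.105, -3.138, 0.0]
ft_force: [-6.2, -0.2, -0.4]
grip_width: 0.214
gripper_force: 117.3
```

Call:
play_rows(commands="0.05 0 0 0;0.05 0 0 0;0 0 0 0;0 0 0 0;0 0 0 0")

```text
clock: 16.52
ee_pos: [0.5981, 0.1699, 0.1001]
eef_rot: [-0.105, -3.138, 0.0]
ft_force: [-6.3, -0.8, 0.0]
grip_width: 0.216
gripper_force: 117.4
```

```bash
python3 - <<'E'
from h import *
f=[];t=[]
for k in range(3):
    m,a=snap('wrist','w10'); o=env.get_obs(); f.append(o['ft_force']);t.append(o['ft_torque'])
r=Ro.from_rotvec(o['eef_rot']).as_matrix()
print(o['clock'],o['ee_pos'],np.mean(f,0),np.mean(t,0),'seat',o['ee_pos']+r@[.074,0,.059])
E
```

```text
16.6667 [0.59805993 0.1699319  0.10003866] [-6.89779259  0.16990003 -0.73620443] [ 0.06298084  1.82095088 -0.00621401] seat [0.52412511 0.17488096 0.04116465]
```

Call:
play_rows(commands="0.05 0 0 0;0.05 0 0 0;0 0 0 0;0 0 0 0;0 0 0 0")

```text
clock: 17.08
ee_pos: [0.5951, 0.1702, 0.1005]
eef_rot: [0.105, 3.139, 0.0]
ft_force: [-3.0, 0.1, -0.9]
grip_width: 0.209
gripper_force: 117.4
```

Call:
play_rows(commands="0.05 0 0 0;0 0 0 0;0 0 0 0;0 0 0 0;0 0 0 0")

```text
clock: 17.5
ee_pos: [0.5932, 0.1704, 0.1006]
eef_rot: [0.105, 3.139, 0.0]
ft_force: [0.0, 0.1, 0.1]
grip_width: 0.215
gripper_force: 117.4
```

```bash
python3 - <<'E'
from h import *
f=[];t=[]
for k in range(3):
    m,a=snap('wrist','w11'); o=env.get_obs(); f.append(o['ft_force']);t.append(o['ft_torque'])
r=Ro.from_rotvec(o['eef_rot']).as_matrix()
print(o['clock'],o['ee_pos'],np.mean(f,0),np.mean(t,0),'seat',o['ee_pos']+r@[.074,0,.059])
E
```

```text
17.65 [0.59310881 0.17036771 0.10056218] [0.53271449 0.05872807 0.76969907] [ 0.13253451 -0.15015977 -0.02304732] seat [0.51932315 0.17533338 0.04150273]
```

The load has dropped to zero, so the post holds the hook. I slide the fork back about 4.5 mm along the neck and lift it off.

Call:
play_rows(commands="0.055 0 0 0;0.055 0 0 0;0 0 0 0;0 0 0 0")

```text
clock: 17.98
ee_pos: [0.5876, 0.1707, 0.1003]
eef_rot: [-0.105, -3.139, 0.0]
ft_force: [-1.1, -0.1, 2.0]
grip_width: 0.21
gripper_force: 117.4
```

Call:
play_rows(commands="0 0 -0.1 0;0 0 -0.1 0;0 0 -0.1 0;0 0 -0.1 0;0 0 -0.1 0;0 0 0 0;0 0 0 0;0 0 0 0")

```text
clock: 18.65
ee_pos: [0.5883, 0.1706, 0.1203]
eef_rot: [-0.105, -3.14, 0.0]
ft_force: [0.3, 0.0, -1.0]
grip_width: 0.215
gripper_force: 117.5
```

Call:
play_rows(commands="0 0 -0.3 0;0 0 -0.4 0;0 0 -0.4 0;0 0 0 0;0 0 0 0")

```text
clock: 19.07
ee_pos: [0.5886, 0.1707, 0.1645]
eef_rot: [0.105, 3.139, 0.0]
ft_force: [0.0, 0.4, -1.2]
grip_width: 0.213
gripper_force: 117.5
```

```bash
python3 - <<'E'
from h import *
m,a=snap('wrist','w12'); ms,b=snap('side','s12'); o=env.get_obs()
print(o['clock'],o['ee_pos'],o['ft_force'],o['joints'])
# where did the side picture change vs s1 (bright wire) : coil region between old hook and post
g=cv2.absdiff(cv2.cvtColor(b,6),cv2.cvtColor(load('s1')[2],6))[235:285,270:365]
print('side diff cols', 270+np.where((g>40).sum(0)>2)[0])
g=cv2.cvtColor(b,6)
# predicted neck line between pin(.421,.1799,.048) and post
for t in np.linspace(0,1.05,22):
    X=np.array([.421,.1799,.048])+t*(np.array([.5415,.1738,.044])-np.array([.421,.1799,.048])); u,v=map(int,np.round(proj('side',ms,X))); print((u,v),g[v-4:v+5,u])
E
```

```text
19.1667 [0.58790679 0.17055131 0.16318517] [-0.78063007 -0.62397846 -1.1653726 ] [ 1.45362379e-01  3.90522428e-01  4.17449183e-02  1.22343871e+00
 -2.13744748e-05  2.12411133e-01]
side diff cols [270 271 272 273 274 275 276 277 278 279 280 281 282 283 284 285 286 287
 288 289 290 291 292 293 294 295 296 297 298 299 300 301 302 303 306 307
 308 309 310 311 312 313 314 315 316 318 319 320 321 322 323 324 326 327
 328 329 330 331 332 336 337 344 345 346 347 348 350 351 352]
(290, 271) [216 131  96 103  84 137 212 111 173]
(293, 271) [242 253 150 174 184 195 121 198 147]
(297, 270) [238 197 186 193 242 240 242 236 232]
(300, 270) [143  95 133 159 201 192 172 124 177]
(303, 269) [243 248 204 175 153 175 189 185 242]
(307, 268) [147 211 186 163 194 190 187 155 243]
(310, 268) [219 139 148 153 153 181 171 105 178]
(313, 267) [152 158 201 137 167 132 141 131  80]
(316, 266) [109 251 186 180 185 244 245 246 246]
(320, 266) [184 125 170 173 248 245 248 248 245]
(323, 265) [182 121  99  97 163 168 122  91 104]
(326, 264) [235 224 194 178 190 176 172 128 156]
(329, 264) [218 181 145 246 239 236 235 237 237]
(333, 263) [220 154 148 250 244 243 240 194 202]
(336, 263) [232 207 139 197 172 136 140  95 163]
(339, 262) [230 231 231 235 216 128 238 235 231]
(342, 261) [227 228 229 229 195 166 141 235 228]
(345, 261) [231 235 204 184 190 124 238 233 228]
(348, 260) [230 150 169 154 236 232 181 169 194]
(351, 260) [233 194 145 237 230 228 209 181 113]
(354, 259) [167 172 168 156 121 112 118 178 128]
(358, 258) [119 112 110 103 128 255 181 196 239]
```

The side view's changed pixels now reach column 352: coil to about 333, neck wire at 339–345, loop round the post. So the hook is on. Next I carry the puller back to its free spot and press it flat with a light grip.

Call:
play_rows(commands="0.2 -0.3 0 0;0.45 -0.6 0 0;0.5 -0.7 0 0;0.5 -0.7 0 0;0.5 -0.7 0 0;0.5 -0.6 0 0;0.29 -0.38 0 0;0 0 0 0")

```text
clock: 19.83
ee_pos: [0.4574, 0.0179, 0.1635]
eef_rot: [-0.109, -3.137, 0.001]
ft_force: [0.1, 0.3, 0.2]
grip_width: 0.212
gripper_force: 117.5
```

Call:
play_rows(commands="0 0 0.7 0;0 0 0.7 0;0 0 0.6 0;0 0 0.2 0;0 0 0 0;0 0 0 0")

```text
clock: 20.33
ee_pos: [0.4605, 0.0198, 0.0765]
eef_rot: [-0.105, -3.139, -0.0]
ft_force: [-0.0, 0.3, -0.9]
grip_width: 0.214
gripper_force: 117.5
```

Call:
play_rows(commands="0 0 0 0;0 0 0 0;0 0 0.1 0;0 0 0.1 0;0 0 0.1 0;0 0 0.1 0;0 0 0 0", jaw=0, force=20)

```text
clock: 20.92
ee_pos: [0.4646, 0.0192, 0.0625]
eef_rot: [0.105, 3.131, -0.001]
ft_force: [7.8, 0.0, 18.4]
grip_width: 0.213
gripper_force: 119.4
```

The grip force did not drop and the puller is not turning (18 N). I back off and loosen the jaw near the desk instead.

Call:
play_rows(commands="0 0 -0.1 0;0 0 -0.1 0;0 0 0 0;0 0 0 0", jaw=18, force=20)

```text
clock: 21.25
ee_pos: [0.46, 0.0197, 0.0682]
eef_rot: [-0.105, -3.139, -0.0]
ft_force: [0.2, 0.4, -1.9]
grip_width: 0.214
gripper_force: 111.1
```

Call:
play_rows(commands="0 0 0 0;0 0 0 0;0 0 0 0", jaw=19, force=20)

```text
clock: 21.5
ee_pos: [0.4601, 0.0197, 0.0681]
eef_rot: [-0.105, -3.139, -0.0]
ft_force: [-0.4, -0.2, -1.0]
grip_width: 0.224
gripper_force: 55.9
```

The jaw opening sets the grip, so 19.6 mm should give about 20 N. I try pressing again.

Call:
play_rows(commands="0 0 0 0;0 0 0 0;0 0 0.1 0;0 0 0.1 0;0 0 0.1 0;0 0 0 0", jaw=19.6, force=20)

```text
clock: 22.0
ee_pos: [0.4626, 0.0194, 0.0568]
eef_rot: [0.105, 3.135, -0.001]
ft_force: [4.7, 0.1, 4.9]
grip_width: 0.229
gripper_force: 22.7
```

Call:
play_rows(commands="0 0 0.1 0;0 0 0.1 0;0 0 0.1 0;0 0 0.1 0;0 0 0.1 0;0 0 0.1 0;0 0 0 0")

```text
clock: 22.58
ee_pos: [0.4613, 0.0195, 0.0322]
eef_rot: [0.105, 3.138, -0.0]
ft_force: [-0.1, -0.4, 1.6]
grip_width: 0.226
gripper_force: 21.0
```

Call:
play_rows(commands="0 0 0.1 0;0 0 0.1 0;0 0 0.1 0;0 0 0.1 0;0 0 0 0;0 0 0 0")

```text
clock: 23.08
ee_pos: [0.4593, 0.0198, 0.0157]
eef_rot: [-0.105, -3.137, -0.0]
ft_force: [1.0, -0.7, -1.3]
grip_width: 0.228
gripper_force: 20.4
```

```bash
python3 - <<'E'
from h import *
m,a=snap('wrist','w13'); o=env.get_obs()
print(o['clock'],o['ee_pos'],o['ft_force'],o['gripper_force'])
H=cv2.cvtColor(a,cv2.COLOR_BGR2HSV)
for c in(305,313,320):
    col=H[60:300,c]; print(c,[tuple(map(int,x)) for x in col[::12]])
r=Ro.from_rotvec(o['eef_rot']).as_matrix()
for th in (0,5,10,15,20):
    t=np.radians(th)
    print(th,[np.round(proj('wrist',m,o['ee_pos']+r@(np.array([f*np.cos(t)+(u-2)*np.sin(t),0,-12-(-f*np.sin(t)+(u-2)*np.cos(t))])/1000))) for f,u in((98,5),(33,14))])
E
```

```text
23.1333 [0.45947078 0.01982671 0.01586825] [-0.24200107  0.1710025  -1.11178568] 20.412371456623077
305 [(9, 27, 149), (8, 41, 119), (9, 51, 121), (10, 36, 126), (7, 37, 118), (6, 38, 126), (10, 44, 128), (10, 42, 127), (8, 49, 129), (7, 44, 123), (8, 33, 123), (9, 34, 126), (8, 31, 122), (120, 2, 115), (103, 17, 182), (104, 20, 191), (12, 144, 168), (13, 137, 173), (13, 136, 173), (12, 136, 172)]
313 [(90, 2, 153), (109, 25, 190), (109, 28, 192), (108, 26, 193), (108, 26, 194), (107, 26, 194), (108, 26, 194), (108, 26, 195), (108, 26, 195), (107, 27, 195), (107, 27, 196), (107, 26, 194), (107, 27, 196), (108, 24, 160), (108, 27, 189), (108, 26, 196), (12, 143, 168), (13, 137, 173), (13, 137, 173), (13, 134, 173)]
320 [(8, 37, 138), (9, 39, 112), (9, 35, 116), (11, 35, 123), (9, 29, 124), (9, 35, 125), (11, 34, 127), (9, 35, 125), (8, 38, 126), (12, 27, 122), (9, 21, 122), (10, 20, 115), (10, 13, 119), (110, 6, 121), (102, 18, 183), (106, 15, 188), (13, 144, 167), (13, 136, 173), (12, 137, 173), (13, 135, 172)]
0 [array([311.,  54.]), array([311., 248.])]
5 [array([311.,  59.]), array([311., 243.])]
10 [array([311.,  66.]), array([311., 238.])]
15 [array([311.,  73.]), array([311., 235.])]
20 [array([311.,  82.]), array([311., 232.])]
```

The tilt is down to about 7°. I lower the rest of the way and release.

Call:
play_rows(commands="0 0 0.1 0;0 0 0.1 0;0 0 0.07 0;0 0 0 0;0 0 0 0")

```text
clock: 23.55
ee_pos: [0.4599, 0.0197, 0.0052]
eef_rot: [-0.105, -3.139, -0.0]
ft_force: [1.0, 0.2, -1.6]
grip_width: 0.23
gripper_force: 20.4
```

Call:
play_rows(commands="0 0 0 0;0 0 0 0;0 0 0 0;0 0 0 0", jaw=30)

```text
clock: 23.88
ee_pos: [0.4603, 0.0197, 0.0056]
eef_rot: [0.105, 3.14, -0.0]
ft_force: [0.5, 0.8, -0.5]
grip_width: 0.348
gripper_force: 0.0
```

Call:
play_rows(commands="0 0 0 0;0 0 0 0;0 0 0 0;0 0 0 0;0 0 0 0", jaw=55)

```text
clock: 24.3
ee_pos: [0.4604, 0.0197, 0.0056]
eef_rot: [0.105, 3.14, -0.0]
ft_force: [0.0, -0.0, 0.6]
grip_width: 0.645
gripper_force: 0.0
```

Call:
play_rows(commands="0 0 -0.4 0;0 0 -0.8 0;0 0 -1 0;0 0 -1 0;0 0 -0.2 0;0 0 0 0;0 0 0 0;0 0 0 0")

```text
clock: 24.97
ee_pos: [0.4596, 0.0198, 0.1404]
eef_rot: [-0.105, -3.138, -0.0]
ft_force: [0.8, 0.2, 0.0]
grip_width: 0.645
gripper_force: 0.0
```

```bash
python3 - <<'E'
from h import *
m,a=snap('wrist','w14'); ms,b=snap('side','s14'); o=env.get_obs()
print(o['clock'],o['ee_pos'],o['ft_force'],o['grip_width'])
H=cv2.cvtColor(a,cv2.COLOR_BGR2HSV)
mk=((abs(H[...,0].astype(int)-12)<4)&(H[...,1]>125)&(H[...,2]>130)).astype('u1')*255
mk=cv2.morphologyEx(mk,cv2.MORPH_OPEN,np.ones((5,5)))
c=max(cv2.findContours(mk,0,1)[0],key=cv2.contourArea); x,y,w,h=cv2.boundingRect(c); print('handle box',x,y,w,h)
P=[onz('wrist',m,(x+w/2,v),.028) for v in(y,y+h)]; print(P,np.linalg.norm(P[0]-P[1]))
# coloured objects before/after in side view
A=load('s1')[2]; D=cv2.absdiff(A,b).max(2)
for nm,(x0,x1,y0,y1) in dict(meter=(305,385,172,215),tin=(343,380,208,236),hex=(202,252,217,240)).items(): print(nm,D[y0:y1,x0:x1].mean(),(D[y0:y1,x0:x1]>40).mean())
# side: hook/post area now vs s12
E=cv2.absdiff(load('s12')[2],b).max(2)[240:285,280:360]; print('unit',(E>40).mean())
E
```

```text
25.0667 [0.45958435 0.01974294 0.14016706] [0.43734067 0.724647   0.45276411] 0.6453346994843288
handle box 300 192 27 125
[array([0.42932656, 0.02292528, 0.028     ]), array([0.52539258, 0.01645246, 0.028     ])] 0.09628383425360393
meter 59.12645348837209 0.48372093023255813
tin 121.51447876447877 0.971042471042471
hex 3.108695652173913 0.0
unit 0.11555555555555555
```

The handle reads 96 mm long and 20.7 mm wide, the same as before I picked it up, so it lies flat. I check the hook once more before handing in.

```bash
python3 - <<'E'
from h import *
n,ms,b=load('s14'); g=cv2.cvtColor(b,6); g0=cv2.cvtColor(load('s1')[2],6)
for u in range(326,360,2): print(u,g[252:272,u].tolist(),'| was',g0[252:272,u].min())
# shutter blade: scene view, expected blade centre when closed over the pot (unit -45,50,z35 => world)
a=np.radians(-2.9);R=np.array([[np.cos(a),-np.sin(a)],[np.sin(a),np.cos(a)]])
c=np.array([.5359,.1741])+R@np.array([-.115,.095]); p=proj('side',ms,(c[0],c[1],.037)); print('closed blade px',p)
u,v=map(int,p); print(b[v-8:v+9:4,u-12:u+13:6].tolist()); print('yellow left',((b[...,2].astype(int)-b[...,0])[v-20:v+20,u-25:u+25]>60).sum(),((load('s1')[2][...,2].astype(int)-load('s1')[2][...,0])[v-20:v+20,u-25:u+25]>60).sum())
E
```

```text
326 [227, 231, 231, 229, 228, 232, 229, 231, 237, 226, 195, 174, 198, 171, 175, 127, 153, 244, 234, 231] | was 169
328 [229, 232, 230, 227, 231, 231, 228, 231, 180, 131, 154, 197, 243, 238, 242, 156, 219, 239, 231, 228] | was 126
330 [230, 232, 229, 228, 232, 229, 229, 235, 238, 193, 180, 192, 119, 244, 240, 240, 235, 232, 232, 228] | was 159
332 [231, 232, 230, 231, 231, 229, 230, 237, 182, 101, 121, 83, 168, 127, 122, 129, 175, 237, 228, 230] | was 228
334 [231, 231, 230, 230, 229, 228, 232, 236, 175, 152, 246, 239, 236, 236, 237, 235, 232, 230, 228, 228] | was 227
336 [230, 228, 229, 228, 227, 230, 230, 234, 203, 136, 201, 175, 134, 140, 95, 164, 236, 230, 227, 228] | was 226
338 [230, 226, 230, 229, 229, 230, 232, 231, 233, 173, 199, 148, 249, 243, 201, 238, 233, 230, 228, 228] | was 225
340 [248, 248, 221, 222, 219, 219, 223, 215, 250, 248, 187, 167, 238, 233, 230, 228, 228, 228, 227, 226] | was 226
342 [80, 62, 62, 68, 65, 60, 69, 51, 48, 51, 107, 155, 244, 232, 229, 228, 228, 225, 227, 226] | was 225
344 [65, 65, 59, 63, 65, 66, 67, 67, 64, 61, 54, 76, 252, 233, 228, 228, 226,
[... 589 characters left out ...]
147, 178, 84, 125, 195, 137, 120, 120, 122, 118, 116] | was 99
358 [120, 129, 125, 123, 121, 105, 137, 255, 185, 201, 246, 244, 219, 157, 169, 219, 218, 225, 223, 221] | was 105
closed blade px (np.float64(273.9377837411831), np.float64(247.0066592642944))
[[[213, 218, 222], [215, 221, 223], [215, 221, 223], [201, 207, 212], [220, 225, 228]], [[217, 223, 226], [221, 227, 231], [181, 184, 181], [180, 181, 178], [220, 226, 229]], [[212, 218, 219], [180, 181, 182], [188, 190, 189], [189, 191, 191], [175, 176, 181]], [[216, 222, 226], [186, 187, 188], [186, 188, 187], [179, 181, 180], [82, 82, 82]], [[255, 252, 254], [108, 108, 110], [98, 98, 98], [178, 180, 177], [75, 74, 76]]]
yellow left 0 64
```

The stretched coil still reaches column 338, the blade now covers the pot (no yellow left), and the gripper is clear of everything. Handing in.

```bash
python3 -c "
from workcell import env
print(env.job_done())"
```

```text
the job is handed in; nothing more can be done
None
```

The job is handed in at about 25 s and the verdict was not reported: by force and pixel checks the hook sits on the post, the shutter is closed and the puller lies flat on the desk. I viewed 12 pictures against the limit of 10, and my before/after pixel check of the tin and multimeter was inconclusive, probably because the arm was in view, though nothing was moved near them.

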